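# Clear the parts box and hold its lid open

## Robot

A 6-joint arm with a two-finger parallel gripper is mounted at the origin on the work surface. World frame = base frame: x ahead of the robot, y to its left, z up, the work surface at z = 0. Lengths are in mm, angles in rad, forces in N, time in s.
With the tool pointing down it reaches from about 350 to 775 mm from the base axis. Payload 7.3 kg.
Tool frame: the origin (TCP) lies between the finger pads; the fingertips stand 14 mm ahead of it and the grasp point (between the pads) lies 5 mm behind it; z points along the fingers, y is the line along which they close (so a half turn about z gives the same grasp; the last joint's range is limited). The gripper opens to 92 mm and grips with 3 to 60 N. Pads are 19 mm wide; open, the fingers measure 130 mm over their backs; the gripper's body (75 mm by 190 mm) begins 47 mm behind the grasp point.
Start: joints at [-1.248, 0.342, 1.524, -0, 1.275, -0.146], TCP at [237.227, -468.366, 240.741] pointing down, gripper open.
Joint ranges: [-2.53, 2.53], [-0.77, 2.02], [0.04, 2.7], [-1, 4.14], [0.28, 2.66], [-3.11, 3.11]. Speed limits (rad/s): [2.57, 2.57, 3.14, 3.14, 3.14, 3.14].

## Interface

Orientations are given as [roll, pitch, yaw] about the fixed x, y, z axes, in that order (R = Rz(yaw) Ry(pitch) Rx(roll)).
In Python, from plant import get_obs, cams, close_job gives the robot as it stands. The module is installed in compiled form; this text tells all that it offers.
- The arm moves only by the shell command python3 -m creep 'ROWS'. ROWS is JSON, a list of rows, each an object of numbers: "hand": the opening, from 0 (shut) to 1 (fully open); "tx", "ty", "tz": the shift along the tool's x, y, z in m; "spin": the turn about the tool's z in degrees. In form: [{"hand": .., "tx": .., "ty": .., "tz": .., "spin": ..}, ...]. A call has 1 to 5 rows; each row shifts and turns the commanded pose from where the row before left it, along the tool's axes as they then stand; what a row does not reach is not made up. A row lasts 1/8 s, in which the tool goes at most 62.5 mm and 10.7 degrees, less where a joint would pass 70% of its speed; a pose out of reach is approached as far as the arm can. A call is refused whole if a number of a shift passes 0.0625 or a number of a turn 10.7, either way. A call with a gripper value outside its range is refused whole. The fingers move at their own pace and stop on an object; the grip force is fixed at half the most. Time passes only in rows, so rows that do not move let the fingers close. It gives the time, the measured TCP pose, the force, the opening and the grip force at its end, in the units of the state.
- get_obs(): the state, without advancing time (a new reading comes with each control period).
- cams.capture(name): name is "scene" or "top" or "wrist"; returns a dict with "color" (480x640x3 uint8, red, green, blue), "K" (3x3 intrinsics, pixels), "k1" (the pictures are not rectified: a ray, as slopes to the right and down, at radius r is drawn at 1 + k1 r^2 times it, then the intrinsics apply), "R" (3x3) and "t" (3): a world point X has camera coordinates R X + t. Camera axes: x right, y down, z forward; pixel columns grow to the right and rows downward; lengths in mm; the calibration is good to about 2 mm. A picture is of the moment at which its call begins. There is no depth.
- close_job(): hands the job in; it is judged then, once.
The state is a dict: "time": time; "joint_positions": joint angles; "dq": joint speeds; "tau": joint torques, N m; "tool_pos": TCP position; "tcp_rot": TCP orientation; "contact_force": force on the tool from outside, world axes, zero at the start; "moment": the same for the moment, N m; "grip_width": finger opening in mm; "finger_force": force on a finger pad.
Only numpy, scipy, OpenCV 4.12 (cv2) and the standard library are available. Lean on these libraries where they do the work, as an engineer would, in place of code of your own. Each camera call takes 0.05 s, during which the arm holds its last target. There are 200 camera calls.

## Task

An old square processor chip has been left lying on the lid of the wooden parts box: take it off and lay it flat, without dropping it, in the shallow tray that already has such a processor in it. Only then raise the box's lid to about 50 degrees and finish still holding it there with the gripper, so that I can reach in from my side; it falls shut if you let go. Leave everything else on the bench where it lies.

Things in the scene. Friction and masses are not known exactly. Their poses are not given: they have to be found in the camera images.
- parts_box: Old wooden parts box, fixed to its place, 200 mm (its x) by 280 mm (its y), 100 mm high to the rim, walls 10 mm. Origin at the centre of its underside, z up. Its lid is hinged along the edge on its own -x side (towards the robot) and opens on its +x side (away from the robot).
- box_lid (a joint): Angle of the box's wooden lid in rad: 0 shut (level), grows as the free far edge rises and the lid tips towards the robot; 0.873 is 50 degrees. Stopped at 1.31 (75 degrees); let go at any angle, it falls shut (no stay, hardly any friction). With its handle it weighs about 0.45 kg: some 2.6 N lifts it at the handle.
- lid_handle (a point): Middle of the steel handle on the lid's top near its free edge: a round bar 10 mm thick, 104 mm between its two end posts, its centre 35 mm above the lid's top (30 mm clear under it) and 172 mm along the lid from the hinge. 147 mm above the bench with the lid shut. Turns with the lid: x from hinge to free edge, y along the bar, z out of the lid's top.
- lid_hinge (a point): Middle of the lid's hinge axis, 100 mm above the bench; the axis runs along the box's y. Its frame turns with the lid like that of lid_handle, which lies at (172, 0, 47) mm in it. The lid is a board 12 mm thick and 292 mm wide that reaches 206 mm ahead of the axis and 30 mm behind it; shut, its top is 112 mm above the bench.
- processor: The ceramic processor chip lying on the lid between the hinge and the handle: a square flat thing 48 x 48 mm and 7 mm thick (brown-grey ceramic plate 4 mm thick, over a 42 mm square field of pins 3 mm high), small gilt cover on its upper face, 35 g. Origin at the centre of its underside, z up, x and y along its sides.
- processor_tray: Shallow metal tray, fixed to its place, 198 mm (its x) by 118 mm (its y), 28 mm high, walls and floor 4 mm; origin at the centre of its underside, z up. It is the one of the two like trays that has the other processor in it, near its far (+x) end; the near (-x) half is free.
- other_processor: The processor already in the tray, like the one on the lid: 48 x 48 x 7 mm, origin at the centre of its underside. It stays there.
- magnet_tray: The other tray, same shape and size, holding two dull grey ring magnets (72 mm across, 15 mm high), all fixed. The two trays change places from one start to the next.
- hard_drive: Silver hard drive casing, 101 x 147 x 26 mm, lying loose on the bench; origin at the centre of its underside. To be left alone.
- mouse_shell: White plastic mouse shell, 112 x 60 x 34 mm, loose on the bench; origin at the centre of its underside. To be left alone.
- armature: Copper-wound motor armature lying on its side, 40 mm across, shaft 110 mm long, loose on the bench; origin under its middle. To be left alone.
Things that resemble listed ones, but are neither listed nor needed, are in the scene too. Leave any purple look-alike of the processor alone. Leave any blue look-alike of the processor_tray alone.

How it is judged (in metres and radians):
On the way:
1. the processor lies flat on the floor of the tray with the other processor, let go, the lid still shut (x of processor in the frame of processor_tray between -0.085 and 0.085 m and y of processor in the frame of processor_tray between -0.045 and 0.045 m and z of processor in the frame of processor_tray below 0.0075 m and angle between processor's own z axis and vertical below 0.1 rad and contact force between the fingers and processor below 0.05 N and value of joint box_lid below 0.1 rad), for 0.3 s.
At the end, for the whole second after the job is handed in: The lid is at rest at 50 degrees, give or take 7, carried by the gripper's fingers (more than 0.5 N between them and the lid), and the processor lies flat and at rest on the floor of the processor tray (value of joint box_lid between 0.75 and 0.995 rad and velocity of joint box_lid between -0.05 and 0.05 rad/s and contact force between the fingers and box_lid above 0.5 N and x of processor in the frame of processor_tray between -0.085 and 0.085 m and y of processor in the frame of processor_tray between -0.045 and 0.045 m and z of processor in the frame of processor_tray below 0.0075 m and angle between processor's own z axis and vertical below 0.1 rad and linear speed of processor below 0.02 m/s); the arm keeps its last pose, push and grip.
It fails at once if the lid is raised (over 0.15 rad) before the processor is in its tray (value of joint box_lid above 0.15 rad and horizontal distance between processor and processor_tray above 0.12 m).
It fails at once if the processor is dropped (falls free from more than about 4 cm) (linear speed of processor above 0.9 m/s and contact force between the fingers and processor below 0.05 N).
It fails at once if the other processor, the hard drive, the mouse shell or the armature is shifted by more than 3 cm (distance of any of other_processor, hard_drive, mouse_shell, armature from where it was at the start of the episode above 0.03 m).
It also fails if it takes over 59 s, if anything falls off the work surface, if the arm or the gripper's body presses on something with over 40 N, if the wrist force passes 120 N, or if a joint passes its speed limit or range.

## Working session

There is one attempt and no reset: what is moved stays moved. The work goes in short steps, Python scripts to look and compute and a shell command to move; the robot and the scene stay as the last step left them, time stands still between calls to the robot, and variables do not carry over. Pictures are saved under pics/ and viewed, at most 10 in all, crops included, and the job is handed in when it is done.

```bash
mkdir -p pics; cat > h.py <<'E'
import numpy as np, cv2, pickle
from plant import get_obs, cams
def cap(n,f):
    c=cams.capture(n); cv2.imwrite(f'pics/{f}.png',cv2.cvtColor(c['color'],cv2.COLOR_RGB2BGR)); pickle.dump(c,open(f'pics/{f}.pkl','wb')); return c
def load(f): return pickle.load(open(f'pics/{f}.pkl','rb'))
def ray(c,uv):
    K=np.array(c['K'],float); s=np.linalg.inv(K)@[uv[0],uv[1],1]; d=s[:2].copy()
    for _ in range(30): d=s[:2]/(1+c['k1']*(d@d))
    R=np.array(c['R']);return -R.T@np.array(c['t']), R.T@np.array([*d,1])
def at(c,uv,z):
    o,d=ray(c,uv); return o+d*(z-o[2])/d[2]
def proj(c,X):
    p=np.array(c['R'])@np.array(X,float)+np.array(c['t']); s=p[:2]/p[2]; s=s*(1+c['k1']*(s@s)); return (np.array(c['K'])@[*s,1])[:2]
E
python3 - <<'E'
from h import *
cap('top','top0');cap('scene','sc0');o=get_obs();print(o)
E
```

```text
{'time': 0.1, 'joint_positions': array([-1.24796534e+00,  3.42654837e-01,  1.52494197e+00,  1.74893174e-05,
        1.27535964e+00, -1.46029313e-01]), 'dq': array([-7.01338608e-05, -2.09219853e-03, -4.37237061e-03, -1.24432969e-03,
       -1.30147177e-03,  8.74420588e-04]), 'tau': array([ 2.09074002e-03, -4.32001948e+01, -2.44694799e+01,  7.18557998e-02,
        5.25866705e-02, -5.46935075e-05]), 'tool_pos': array([ 237.13314581, -468.01201571,  240.10635389]), 'tcp_rot': array([-3.14024581e+00, -2.14993344e-04,  4.68855055e-01]), 'contact_force': array([ 0.11020321,  0.03378916, -0.16503664]), 'moment': array([-0.0068654 ,  0.0019561 , -0.01114347]), 'finger_force': 0.0, 'grip_width': 91.27099950332851}
```

View pics/top0.png

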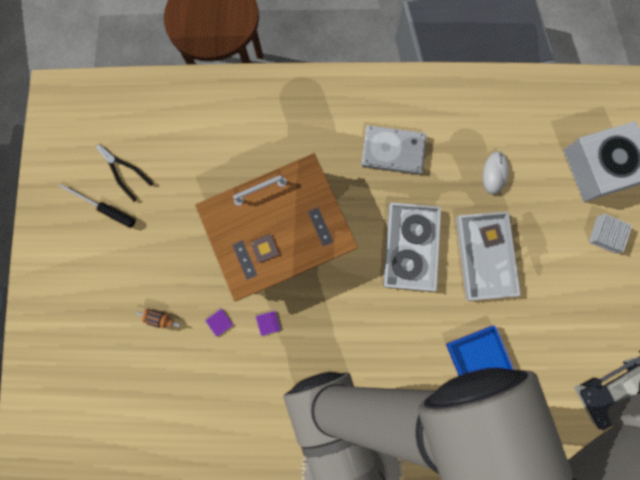

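View pics/sc0.png

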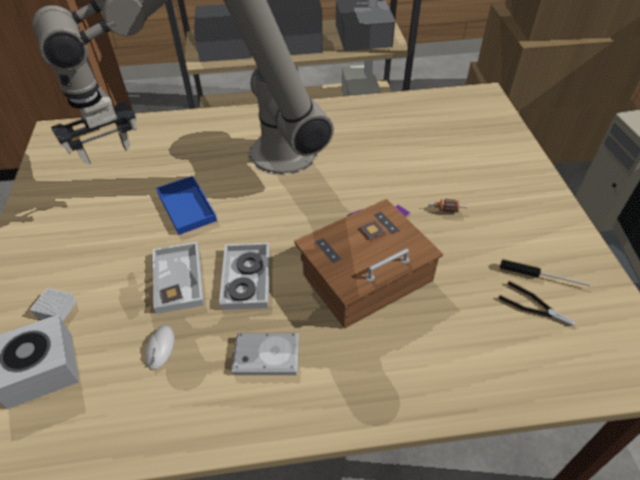

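Top view: the processor is on the lid at (265,248), brown-grey with gilt. The two purple squares at (220,322) and (268,323) are look-alikes on the bench. The tray holding a processor is at (488,256), with that processor at (492,235). The magnet tray is at (413,247) and the blue look-alike at (480,350). The metal tray with the gilt chip fits the description. I'll confirm in one crop and measure.

```bash
python3 - <<'E'
from h import *
im=cv2.imread('pics/top0.png')
a=cv2.resize(im[145:305,190:365],None,fx=3,fy=3,interpolation=cv2.INTER_CUBIC)[:480]
b=cv2.resize(im[200:310,450:530],None,fx=3.6,fy=3.6,interpolation=cv2.INTER_CUBIC)
cv2.imwrite('pics/c1.png',np.hstack([a,np.pad(b,((0,480-b.shape[0]),(0,0),(0,0)))])[:, :800])
c=load('top0')
for n,z,ps in [('lid',112,[(196,205),(316,154),(357,247),(236,299)]),('proc',119,[(265,248)]),('handle',147,[(238,199),(283,181)]),('tray',28,[(459,216),(507,212),(520,297),(468,300)]),('other',11,[(492,235)]),('arm',20,[(160,319)])]:
    print(n,[at(c,p,z)[:2].round().tolist() for p in ps])
E
```

```text
lid [[598.0, 348.0], [714.0, 82.0], [504.0, -8.0], [391.0, 253.0]]
proc [[501.0, 191.0]]
handle [[602.0, 248.0], [642.0, 152.0]]
tray [[590.0, -253.0], [600.0, -368.0], [399.0, -388.0], [393.0, -267.0]]
other [[547.0, -335.0]]
arm [[347.0, 449.0]]
```

View pics/c1.png

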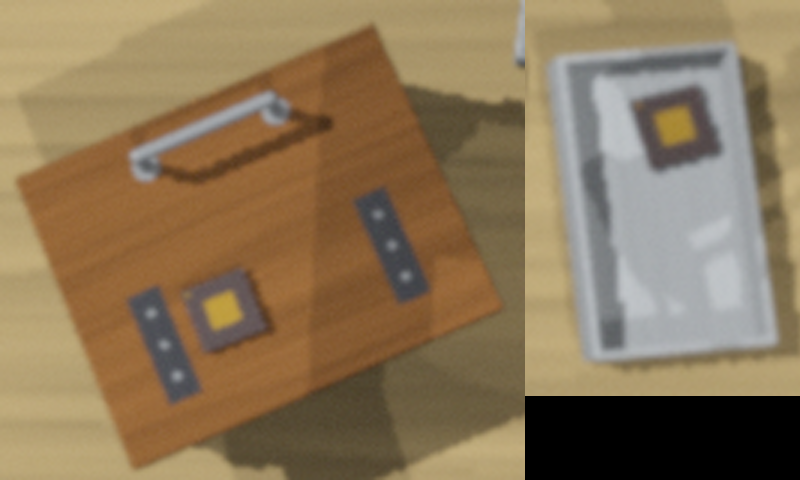

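The crop confirms both: the gilt-capped ceramic chip is on the lid, square to it and close to the left hinge strap, and its twin is in the grey metal tray on the right. The lid measures about 290 x 230 mm at yaw 23.7°, and the tray about 200 x 118 mm at yaw 5°, both matching the given sizes. I'll grip the chip along lid x (tool yaw 114°).

```bash

python3 -m creep '[{"hand":1,"spin":-9.6},{"hand":1,"spin":-9.6},{"hand":1,"spin":-9.6},{"hand":1,"spin":-9.6},{"hand":1,"spin":-9.6}]'
python3 -m creep '[{"hand":1,"spin":-9.6},{"hand":1,"spin":-9.6},{"hand":1,"spin":-9.6},{"hand":1,"spin":-9.6},{"hand":1}]'
python3 -m creep '[{"hand":1,"tx":0.0415,"ty":0.042},{"hand":1,"tx":0.0415,"ty":0.042},{"hand":1,"tx":0.0415,"ty":0.042},{"hand":1,"tx":0.0415,"ty":0.042}]'
python3 -m creep '[{"hand":1,"tx":0.0415,"ty":0.042},{"hand":1,"tx":0.0415,"ty":0.042},{"hand":1,"tx":0.0415,"ty":0.042},{"hand":1,"tx":0.0415,"ty":0.042}]'
python3 -m creep '[{"hand":1,"tx":0.0415,"ty":0.042},{"hand":1,"tx":0.0415,"ty":0.042},{"hand":1,"tx":0.0415,"ty":0.042},{"hand":1,"tx":0.0415,"ty":0.042},{"hand":1}]'
```

```text
invalid input at $[0]: expected keys hand, tx, ty, tz, spin
invalid input at $[0]: expected keys hand, tx, ty, tz, spin
invalid input at $[0]: expected keys hand, tx, ty, tz, spin
invalid input at $[0]: expected keys hand, tx, ty, tz, spin
invalid input at $[0]: expected keys hand, tx, ty, tz, spin
```

All keys are required.

```bash

python3 -m creep '[{"hand":1,"tx":0,"ty":0,"tz":0,"spin":-9.6},{"hand":1,"tx":0,"ty":0,"tz":0,"spin":-9.6},{"hand":1,"tx":0,"ty":0,"tz":0,"spin":-9.6},{"hand":1,"tx":0,"ty":0,"tz":0,"spin":-9.6},{"hand":1,"tx":0,"ty":0,"tz":0,"spin":-9.6}]'
python3 -m creep '[{"hand":1,"tx":0,"ty":0,"tz":0,"spin":-9.6},{"hand":1,"tx":0,"ty":0,"tz":0,"spin":-9.6},{"hand":1,"tx":0,"ty":0,"tz":0,"spin":-9.6},{"hand":1,"tx":0,"ty":0,"tz":0,"spin":-9.6},{"hand":1,"tx":0,"ty":0,"tz":0,"spin":0}]'
python3 -m creep '[{"hand":1,"tx":0.0415,"ty":0.042,"tz":0,"spin":0},{"hand":1,"tx":0.0415,"ty":0.042,"tz":0,"spin":0},{"hand":1,"tx":0.0415,"ty":0.042,"tz":0,"spin":0},{"hand":1,"tx":0.0415,"ty":0.042,"tz":0,"spin":0}]'
python3 -m creep '[{"hand":1,"tx":0.0415,"ty":0.042,"tz":0,"spin":0},{"hand":1,"tx":0.0415,"ty":0.042,"tz":0,"spin":0},{"hand":1,"tx":0.0415,"ty":0.042,"tz":0,"spin":0},{"hand":1,"tx":0.0415,"ty":0.042,"tz":0,"spin":0}]'
```

```text
time: 0.72
tool_pos: [237.1, -468.1, 240.3]
tcp_rot: [-3.141, -0.001, 1.312]
contact_force: [-0.8, 1.0, -0.7]
grip_width: 91.6
finger_force: 0.0
time: 1.35
tool_pos: [237.2, -468.2, 240.4]
tcp_rot: [3.142, -0.001, 1.975]
contact_force: [-0.7, -0.8, 0.5]
grip_width: 91.7
finger_force: 0.0
time: 1.85
tool_pos: [326.3, -247.7, 240.7]
tcp_rot: [3.141, 0.0, 1.972]
contact_force: [1.4, -0.3, -0.5]
grip_width: 92.1
finger_force: 0.0
time: 2.35
tool_pos: [415.2, -28.8, 240.9]
tcp_rot: [3.141, 0.001, 1.972]
contact_force: [1.0, -0.6, 0.4]
grip_width: 91.9
finger_force: 0.0
```

```bash

python3 -m creep '[{"hand":1,"tx":0.0415,"ty":0.042,"tz":0,"spin":0},{"hand":1,"tx":0.0415,"ty":0.042,"tz":0,"spin":0},{"hand":1,"tx":0.0415,"ty":0.042,"tz":0,"spin":0},{"hand":1,"tx":0.0415,"ty":0.042,"tz":0,"spin":0},{"hand":1,"tx":0,"ty":0,"tz":0,"spin":0}]'
python3 - <<'E'
from h import *
c=cap('wrist','w1'); o=get_obs(); print(o['tool_pos'],o['tcp_rot'])
print(proj(c,[501,191,119]), -np.array(c['R']).T@np.array(c['t']))
E
```

```text
time: 2.98
tool_pos: [504.0, 191.6, 239.8]
tcp_rot: [-3.141, -0.001, 1.978]
contact_force: [0.1, -1.2, 0.0]
grip_width: 91.6
finger_force: 0.0
[503.41998261 189.59142179 239.85342411] [-3.14016319e+00  3.32305627e-05  1.97674685e+00]
[313.52216951 236.06115661] [474.15811754 263.01257337 383.60657595]
```

View pics/w1.png

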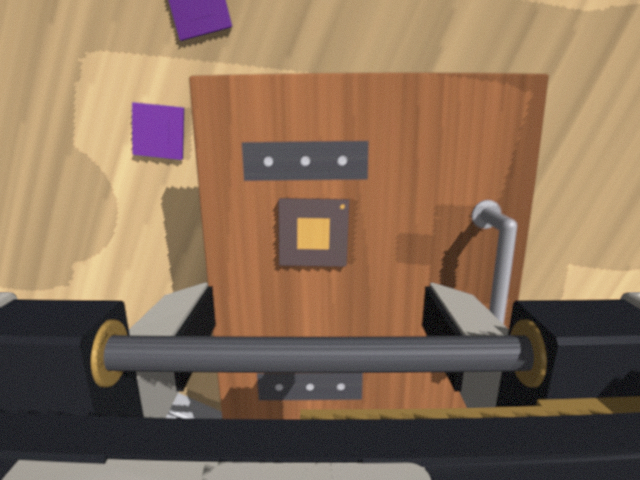

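The wrist view shows the chip at centre (313,233), corners (280,198), (350,198), (346,268) and (277,267), square to the fingers. The strap is clear of it and the handle's near post is at (487,214).

```bash
python3 - <<'E'
from h import *
c=load('w1')
P=[at(c,p,119)[:2] for p in [(280,198),(350,198),(346,268),(277,267)]]
m=np.mean(P,0);print(m,at(c,(313,233),119),[np.linalg.norm(P[i]-P[i-1]) for i in range(4)])
d=P[1]-P[0];print(np.degrees(np.arctan2(d[1],d[0])));d=P[2]-P[3];print(np.degrees(np.arctan2(d[1],d[0])))
y=get_obs()['tcp_rot'][2];e=m-get_obs()['tool_pos'][:2]
print('tx,ty',e@[np.cos(y),np.sin(y)],e@[np.sin(y),-np.cos(y)])
# lid edges
L=[at(c,p,112)[:2] for p in [(191,75),(547,74)]];d=L[1]-L[0];print(L,np.degrees(np.arctan2(d[1],d[0])))
q=at(c,(487,214),112);r=at(c,(509,222),147);print('post',q,'bar end',r)
E
```

```text
[500.11006475 192.51314329] [499.80131884 192.88866981 119.        ] [np.float64(49.85143035451247), np.float64(47.314795569226334), np.float64(50.48754659162531), np.float64(49.131896726733714)]
23.304582430386294
22.45120661685838
tx,ty 3.9913265495085395 -1.8871473475684812
[array([386.68024346, 257.30954272]), array([598.16840986, 350.45674894])] 23.77046654198042
post [608.05388065 252.67197134 112.        ] bar end [606.18671494 255.13661378 147.        ]
```

```bash

python3 -m creep '[{"hand":1,"tx":0.004,"ty":-0.002,"tz":0.03,"spin":0},{"hand":1,"tx":0,"ty":0,"tz":0.04,"spin":0},{"hand":1,"tx":0,"ty":0,"tz":0.03,"spin":0},{"hand":1,"tx":0,"ty":0,"tz":0.012,"spin":0},{"hand":1,"tx":0,"ty":0,"tz":0,"spin":0}]'
python3 -m creep '[{"hand":0.4,"tx":0,"ty":0,"tz":0,"spin":0},{"hand":0.4,"tx":0,"ty":0,"tz":0,"spin":0},{"hand":0.4,"tx":0,"ty":0,"tz":0,"spin":0},{"hand":0.4,"tx":0,"ty":0,"tz":0,"spin":0},{"hand":0.4,"tx":0,"ty":0,"tz":0,"spin":0}]'
python3 -m creep '[{"hand":0.4,"tx":0,"ty":0,"tz":0,"spin":0},{"hand":0.4,"tx":0,"ty":0,"tz":0,"spin":0},{"hand":0.4,"tx":0,"ty":0,"tz":0,"spin":0},{"hand":0.4,"tx":0,"ty":0,"tz":0,"spin":0}]'
```

```text
time: 3.65
tool_pos: [500.1, 190.3, 128.7]
tcp_rot: [-3.141, 0.0, 1.975]
contact_force: [0.5, -0.0, 0.6]
grip_width: 91.9
finger_force: 0.0
time: 4.28
tool_pos: [500.2, 191.1, 128.8]
tcp_rot: [3.141, 0.0, 1.977]
contact_force: [-0.1, -0.1, 1.6]
grip_width: 47.5
finger_force: 30.0
time: 4.78
tool_pos: [500.2, 191.1, 128.8]
tcp_rot: [3.141, 0.0, 1.977]
contact_force: [-0.6, 0.2, 2.1]
grip_width: 47.0
finger_force: 30.0
```

```bash

python3 -m creep '[{"hand":0.3,"tx":0,"ty":0,"tz":-0.015,"spin":0},{"hand":0.3,"tx":0,"ty":0,"tz":-0.03,"spin":0},{"hand":0.3,"tx":0,"ty":0,"tz":-0.03,"spin":0},{"hand":0.3,"tx":0,"ty":0,"tz":-0.03,"spin":0},{"hand":0.3,"tx":0,"ty":0,"tz":0,"spin":0}]'
python3 -m creep '[{"hand":0.3,"tx":-0.023,"ty":-0.012,"tz":0,"spin":0},{"hand":0.3,"tx":-0.045,"ty":-0.025,"tz":0,"spin":0},{"hand":0.3,"tx":-0.045,"ty":-0.025,"tz":0,"spin":0},{"hand":0.3,"tx":-0.045,"ty":-0.025,"tz":0,"spin":0},{"hand":0.3,"tx":-0.045,"ty":-0.025,"tz":0,"spin":0}]'
python3 -m creep '[{"hand":0.3,"tx":-0.045,"ty":-0.025,"tz":0,"spin":0},{"hand":0.3,"tx":-0.045,"ty":-0.025,"tz":0,"spin":0},{"hand":0.3,"tx":-0.045,"ty":-0.025,"tz":0,"spin":0},{"hand":0.3,"tx":-0.045,"ty":-0.025,"tz":0,"spin":0},{"hand":0.3,"tx":-0.045,"ty":-0.025,"tz":0,"spin":0}]'
python3 -m creep '[{"hand":0.3,"tx":-0.023,"ty":-0.012,"tz":0,"spin":0},{"hand":0.3,"tx":0,"ty":0,"tz":0,"spin":9.8},{"hand":0.3,"tx":0,"ty":0,"tz":0,"spin":9.8},{"hand":0.3,"tx":0,"ty":0,"tz":0,"spin":9.8},{"hand":0.3,"tx":0,"ty":0,"tz":0,"spin":9.8}]'
python3 -m creep '[{"hand":0.3,"tx":0,"ty":0,"tz":0,"spin":9.8},{"hand":0.3,"tx":0,"ty":0,"tz":0,"spin":9.8},{"hand":0.3,"tx":0,"ty":0,"tz":0,"spin":9.8},{"hand":0.3,"tx":0,"ty":0,"tz":0,"spin":9.8},{"hand":0.3,"tx":0,"ty":0,"tz":0,"spin":9.8}]'
python3 -m creep '[{"hand":0.3,"tx":0,"ty":0,"tz":0,"spin":9.8},{"hand":0.3,"tx":0,"ty":0,"tz":0,"spin":9.8},{"hand":0.3,"tx":0,"ty":0,"tz":0,"spin":0}]'
python3 - <<'E'
from h import *
c=cap('wrist','w2'); o=get_obs(); print(o['tool_pos'],o['tcp_rot'],o['grip_width'],o['finger_force'])
E
```

```text
time: 5.4
tool_pos: [501.4, 191.3, 236.6]
tcp_rot: [3.136, 0.001, 1.977]
contact_force: [0.5, 0.1, 0.1]
grip_width: 47.4
finger_force: 30.0
time: 6.02
tool_pos: [476.6, -41.1, 232.9]
tcp_rot: [-3.14, -0.001, 1.977]
contact_force: [0.8, -0.4, 0.6]
grip_width: 47.1
finger_force: 30.0
time: 6.65
tool_pos: [450.6, -297.1, 232.7]
tcp_rot: [-3.141, -0.002, 1.977]
contact_force: [1.2, -0.4, -0.5]
grip_width: 47.2
finger_force: 30.0
time: 7.28
tool_pos: [449.0, -321.3, 232.6]
tcp_rot: [-3.14, -0.001, 1.287]
contact_force: [-0.4, -0.4, 0.5]
grip_width: 47.2
finger_force: 30.0
time: 7.9
tool_pos: [449.1, -321.2, 232.6]
tcp_rot: [-3.14, 0.001, 0.432]
contact_force: [-0.6, -0.8, -0.9]
grip_width: 47.4
finger_force: 30.0
time: 8.28
tool_pos: [449.1, -321.3, 232.8]
tcp_rot: [-3.14, 0.001, 0.097]
contact_force: [-1.4, 0.0, -0.4]
grip_width: 46.9
finger_force: 30.0
[ 449.21006565 -321.34459675  232.96407421] [-3.14059282e+00  9.83355538e-04  9.88304191e-02] 47.14840037492892 29.97510015964508
```

View pics/w2.png

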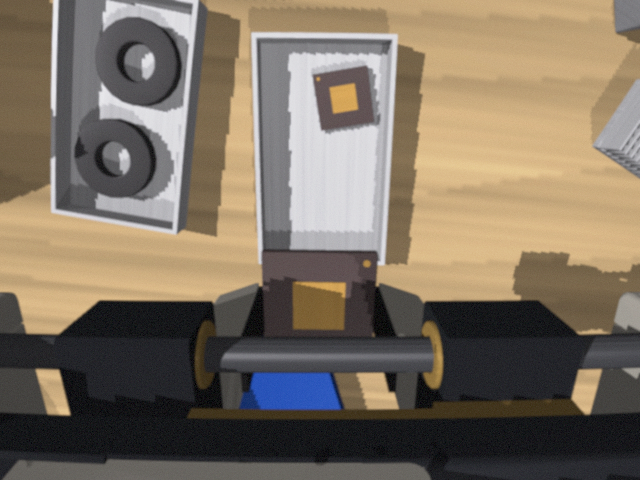

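The wrist view shows the chip held level, with the tray ahead (far rim corners (254,36) and (396,36)) and the other chip at (344,98). I'll check the tray pose from these rim points.

```bash
python3 - <<'E'
from h import *
c=load('w2')
A,B,C,D=[at(c,p,28)[:2] for p in [(253,35),(397,35),(260,262),(383,263)]]
print(A,B,C,D,np.linalg.norm(A-B))
m=(A+B)/2; d=(A-B)/np.linalg.norm(A-B); ax=np.array([d[1],-d[0]]); 
print('yaw',np.degrees(np.arctan2(ax[1],ax[0])),'ctr',m-ax*99,'target',m-ax*(99+45))
for x in (99,-99):
  for y in (59,-59): print(proj(c,[*(m-ax*(99-x)+d*y),28]))
print('other',at(c,(344,98),11))
E
```

```text
[ 588.83103059 -254.91541175] [ 600.11066562 -370.36126136] [ 395.52482054 -271.68877799] [ 405.63098687 -386.32327223] 115.99557904903807
yaw 5.580371036073699 ctr [ 495.94003163 -322.26528852] target [ 451.15329687 -326.64117578]
[251.75948982  35.0132714 ]
[398.23832361  35.01328605]
[261.35944615 265.98944001]
[387.1340361  265.88639772]
other [ 548.37166815 -334.23445199   11.        ]
```

```bash

python3 -m creep '[{"hand":0.3,"tx":0.002,"ty":0.004,"tz":0.03,"spin":0},{"hand":0.3,"tx":0,"ty":0,"tz":0.05,"spin":0},{"hand":0.3,"tx":0,"ty":0,"tz":0.05,"spin":0},{"hand":0.3,"tx":0,"ty":0,"tz":0.04,"spin":0},{"hand":0.3,"tx":0,"ty":0,"tz":0.02,"spin":0}]'
python3 -m creep '[{"hand":0.3,"tx":0,"ty":0,"tz":0.01,"spin":0},{"hand":0.3,"tx":0,"ty":0,"tz":0.006,"spin":0},{"hand":0.3,"tx":0,"ty":0,"tz":0.003,"spin":0},{"hand":0.3,"tx":0,"ty":0,"tz":0,"spin":0}]'
```

```text
time: 8.95
tool_pos: [450.7, -324.3, 41.0]
tcp_rot: [-3.139, 0.003, 0.099]
contact_force: [0.1, 0.5, 0.3]
grip_width: 47.2
finger_force: 30.0
time: 9.45
tool_pos: [452.1, -325.6, 25.2]
tcp_rot: [3.141, -0.001, 0.096]
contact_force: [0.1, -0.8, 0.0]
grip_width: 47.5
finger_force: 30.0
```

```bash

python3 -m creep '[{"hand":0.3,"tx":0,"ty":0,"tz":0.002,"spin":0},{"hand":0.3,"tx":0,"ty":0,"tz":0.001,"spin":0},{"hand":0.3,"tx":0,"ty":0,"tz":0.001,"spin":0},{"hand":0.3,"tx":0,"ty":0,"tz":0,"spin":0}]'
```

```text
time: 9.95
tool_pos: [451.9, -325.4, 20.8]
tcp_rot: [3.141, -0.0, 0.095]
contact_force: [-0.5, 0.1, -0.0]
grip_width: 47.2
finger_force: 30.0
```

```bash

python3 -m creep '[{"hand":0.6,"tx":0,"ty":0,"tz":0,"spin":0},{"hand":0.6,"tx":0,"ty":0,"tz":0,"spin":0},{"hand":0.6,"tx":0,"ty":0,"tz":0,"spin":0},{"hand":0.6,"tx":0,"ty":0,"tz":0,"spin":0}]'
python3 -m creep '[{"hand":0.6,"tx":0,"ty":0,"tz":-0.01,"spin":0},{"hand":0.6,"tx":0,"ty":0,"tz":-0.03,"spin":0},{"hand":0.6,"tx":0,"ty":0,"tz":-0.06,"spin":0},{"hand":0.6,"tx":0,"ty":0,"tz":-0.06,"spin":0},{"hand":0.6,"tx":0,"ty":0,"tz":-0.06,"spin":0}]'
python3 - <<'E'
from h import *
c=cap('wrist','w3'); o=get_obs(); print(o['tool_pos'],o['tcp_rot'],o['joint_positions'])
E
```

```text
time: 10.45
tool_pos: [451.9, -325.4, 20.7]
tcp_rot: [3.142, -0.0, 0.095]
contact_force: [0.8, 1.0, 1.4]
grip_width: 55.2
finger_force: 0.0
time: 11.08
tool_pos: [451.6, -325.1, 243.6]
tcp_rot: [3.141, -0.001, 0.095]
contact_force: [0.4, -1.0, 0.2]
grip_width: 55.4
finger_force: 0.0
[ 454.06204638 -327.29052923  252.33523668] [ 3.13018176 -0.00988795  0.09549758] [-7.61478051e-01  3.89103648e-01  1.42024081e+00  2.58499777e-06
  1.31714932e+00  7.13876480e-01]
```

View pics/w3.png

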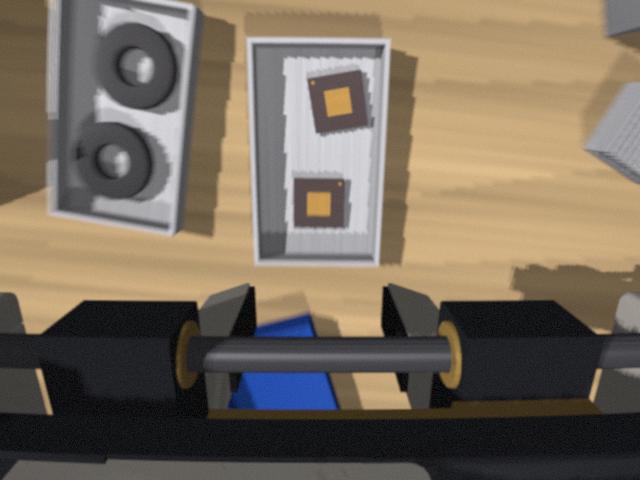

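The second view shows the processor flat in the tray at (319,204), let go, with the other one undisturbed at (338,101). The old hover is safe, so I'll turn back and go above the handle.

```bash

python3 -m creep '[{"hand":1,"tx":0,"ty":0,"tz":0,"spin":-9.8},{"hand":1,"tx":0,"ty":0,"tz":0,"spin":-9.8},{"hand":1,"tx":0,"ty":0,"tz":0,"spin":-9.8},{"hand":1,"tx":0,"ty":0,"tz":0,"spin":-9.8},{"hand":1,"tx":0,"ty":0,"tz":0,"spin":-9.8}]'
python3 -m creep '[{"hand":1,"tx":0,"ty":0,"tz":0,"spin":-9.8},{"hand":1,"tx":0,"ty":0,"tz":0,"spin":-9.8},{"hand":1,"tx":0,"ty":0,"tz":0,"spin":-9.8},{"hand":1,"tx":0,"ty":0,"tz":0,"spin":-9.8},{"hand":1,"tx":0,"ty":0,"tz":0,"spin":-9.8}]'
python3 -m creep '[{"hand":1,"tx":0,"ty":0,"tz":0,"spin":-9.8},{"hand":1,"tx":0.0417,"ty":0.0374,"tz":0,"spin":0},{"hand":1,"tx":0.0417,"ty":0.0374,"tz":0,"spin":0},{"hand":1,"tx":0.0417,"ty":0.0374,"tz":0,"spin":0},{"hand":1,"tx":0.0417,"ty":0.0374,"tz":0,"spin":0}]'
python3 -m creep '[{"hand":1,"tx":0.0417,"ty":0.0374,"tz":0,"spin":0},{"hand":1,"tx":0.0417,"ty":0.0374,"tz":0,"spin":0},{"hand":1,"tx":0.0417,"ty":0.0374,"tz":0,"spin":0},{"hand":1,"tx":0.0417,"ty":0.0374,"tz":0,"spin":0},{"hand":1,"tx":0.0417,"ty":0.0374,"tz":0,"spin":0}]'
python3 -m creep '[{"hand":1,"tx":0.0417,"ty":0.0374,"tz":0,"spin":0},{"hand":1,"tx":0,"ty":0,"tz":0,"spin":0},{"hand":1,"tx":0,"ty":0,"tz":0,"spin":0}]'
python3 - <<'E'
from h import *
c=cap('wrist','w4'); o=get_obs(); print(o['tool_pos'],o['tcp_rot'],o['joint_positions'])
E
```

```text
time: 11.75
tool_pos: [451.8, -325.3, 241.1]
tcp_rot: [3.141, 0.0, 0.956]
contact_force: [0.3, 0.3, -0.3]
grip_width: 91.7
finger_force: 0.0
time: 12.38
tool_pos: [451.8, -325.3, 241.2]
tcp_rot: [3.141, 0.001, 1.811]
contact_force: [-0.3, -0.0, 0.0]
grip_width: 91.9
finger_force: 0.0
time: 13.0
tool_pos: [523.8, -111.4, 241.3]
tcp_rot: [3.141, 0.001, 1.976]
contact_force: [0.6, -0.1, -0.3]
grip_width: 92.0
finger_force: 0.0
time: 13.62
tool_pos: [613.2, 154.1, 241.3]
tcp_rot: [3.141, 0.0, 1.977]
contact_force: [0.6, -0.4, -0.1]
grip_width: 91.8
finger_force: 0.0
time: 14.0
tool_pos: [630.5, 205.2, 240.6]
tcp_rot: [-3.141, 0.0, 1.977]
contact_force: [0.6, -0.0, 0.3]
grip_width: 91.7
finger_force: 0.0
[630.60300568 204.49187935 240.91448916] [-3.14130633e+00  5.02426361e-04  1.97612834e+00] [ 1.98332195e-01  6.05079484e-01  1.09278975e+00 -5.55009405e-04
  1.44390039e+00 -2.06929462e-01]
```

View pics/w4.png

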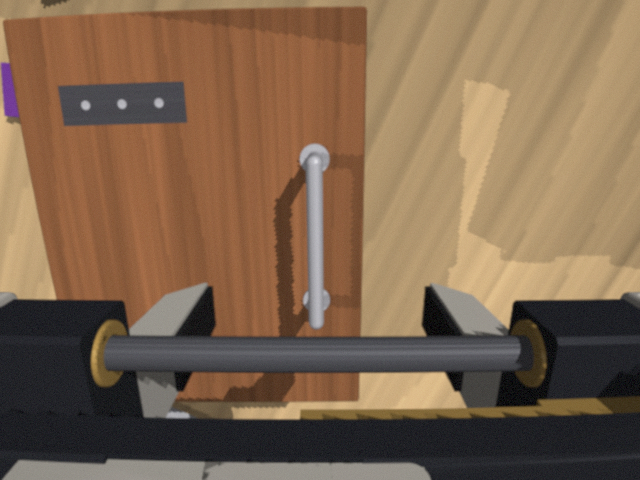

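The handle bar runs vertically from (315,162) to (317,322), centred between the fingers.

```bash
python3 - <<'E'
from h import *
c=load('w4');o=get_obs()
A=at(c,(315,160),147);B=at(c,(317,323),147);m=(A+B)/2;d=A-B
print(A,B,m,np.linalg.norm(d),np.degrees(np.arctan2(d[1],d[0])))
y=o['tcp_rot'][2];e=(m-o['tool_pos'])[:2]
print('tx,ty',e@[np.cos(y),np.sin(y)],e@[np.sin(y),-np.cos(y)])
E
```

```text
[607.2251098  255.27267988 147.        ] [650.62583732 157.09016527 147.        ] [628.92547356 206.18142257 147.        ] 107.34723715019716 113.8474087656216
tx,ty 2.2141331096518866 -0.8753769836994981
```

```bash

python3 -m creep '[{"hand":1,"tx":0.002,"ty":-0.001,"tz":0.03,"spin":-0.6},{"hand":1,"tx":0,"ty":0,"tz":0.04,"spin":0},{"hand":1,"tx":0,"ty":0,"tz":0.02,"spin":0},{"hand":1,"tx":0,"ty":0,"tz":0.006,"spin":0},{"hand":0,"tx":0,"ty":0,"tz":0,"spin":0}]'
python3 -m creep '[{"hand":0,"tx":0,"ty":0,"tz":0,"spin":0},{"hand":0,"tx":0,"ty":0,"tz":0,"spin":0},{"hand":0,"tx":0,"ty":0,"tz":0,"spin":0},{"hand":0,"tx":0,"ty":0,"tz":0,"spin":0},{"hand":0,"tx":0,"ty":0,"tz":0,"spin":0}]'
python3 -m creep '[{"hand":0,"tx":0,"ty":0,"tz":0,"spin":0},{"hand":0,"tx":0,"ty":0,"tz":0,"spin":0},{"hand":0,"tx":0,"ty":0,"tz":0,"spin":0}]'
python3 - <<'E'
import numpy as np
# arc: rows every 5 deg, tool y (+ = away), tool z (- = up)
r=np.hypot(172,47);p=np.arctan2(47,172);t=np.radians(np.arange(0,56,5))
print(np.c_[np.degrees(t[1:]),np.diff(r*np.cos(t+p)),-np.diff(r*np.sin(t+p))].round(1))
E
```

```text
time: 14.68
tool_pos: [629.4, 206.0, 145.5]
tcp_rot: [3.141, 0.0, 1.986]
contact_force: [-0.0, -0.4, 0.1]
grip_width: 85.8
finger_force: 0.0
time: 15.3
tool_pos: [629.1, 206.9, 144.7]
tcp_rot: [-3.142, 0.0, 1.987]
contact_force: [-0.0, 0.5, -0.6]
grip_width: 37.0
finger_force: 0.0
time: 15.68
tool_pos: [627.7, 206.2, 144.5]
tcp_rot: [-3.137, -0.0, 1.987]
contact_force: [-6.9, -3.2, 2.1]
grip_width: 9.1
finger_force: 30.0
[[  5.   -4.8 -14.8]
 [ 10.   -6.  -14.3]
 [ 15.   -7.3 -13.8]
 [ 20.   -8.4 -13.1]
 [ 25.   -9.5 -12.3]
 [ 30.  -10.6 -11.4]
 [ 35.  -11.5 -10.5]
 [ 40.  -12.4  -9.4]
 [ 45.  -13.2  -8.3]
 [ 50.  -13.8  -7.1]
 [ 55.  -14.4  -5.9]]
```

```bash

python3 -m creep '[{"hand":0,"tx":0,"ty":-0.003,"tz":-0.0074,"spin":0},{"hand":0,"tx":0,"ty":-0.0025,"tz":-0.0074,"spin":0},{"hand":0,"tx":0,"ty":-0.003,"tz":-0.0072,"spin":0},{"hand":0,"tx":0,"ty":-0.003,"tz":-0.0072,"spin":0},{"hand":0,"tx":0,"ty":-0.0036,"tz":-0.0069,"spin":0}]'
python3 -m creep '[{"hand":0,"tx":0,"ty":-0.0036,"tz":-0.0069,"spin":0},{"hand":0,"tx":0,"ty":-0.0042,"tz":-0.0066,"spin":0},{"hand":0,"tx":0,"ty":-0.0042,"tz":-0.0066,"spin":0},{"hand":0,"tx":0,"ty":-0.0047,"tz":-0.0062,"spin":0},{"hand":0,"tx":0,"ty":-0.0047,"tz":-0.0062,"spin":0}]'
```

```text
time: 16.3
tool_pos: [614.8, 200.6, 181.0]
tcp_rot: [-3.141, -0.0, 1.987]
contact_force: [-2.6, -1.9, -5.9]
grip_width: 8.8
finger_force: 30.0
time: 16.92
tool_pos: [595.4, 192.0, 213.7]
tcp_rot: [3.142, 0.0, 1.987]
contact_force: [-2.6, -2.2, -7.2]
grip_width: 8.5
finger_force: 30.0
```

```bash

python3 -m creep '[{"hand":0,"tx":0,"ty":-0.0053,"tz":-0.0057,"spin":0},{"hand":0,"tx":0,"ty":-0.0053,"tz":-0.0057,"spin":0},{"hand":0,"tx":0,"ty":-0.0057,"tz":-0.0053,"spin":0},{"hand":0,"tx":0,"ty":-0.0057,"tz":-0.0053,"spin":0},{"hand":0,"tx":0,"ty":-0.0062,"tz":-0.0047,"spin":0}]'
python3 -m creep '[{"hand":0,"tx":0,"ty":-0.0062,"tz":-0.0047,"spin":0},{"hand":0,"tx":0,"ty":-0.0066,"tz":-0.0042,"spin":0},{"hand":0,"tx":0,"ty":-0.0066,"tz":-0.0042,"spin":0},{"hand":0,"tx":0,"ty":-0.0069,"tz":-0.0036,"spin":0},{"hand":0,"tx":0,"ty":-0.0069,"tz":-0.0036,"spin":0}]'
python3 -m creep '[{"hand":0,"tx":0,"ty":0,"tz":0,"spin":0},{"hand":0,"tx":0,"ty":0,"tz":0,"spin":0},{"hand":0,"tx":0,"ty":0,"tz":0,"spin":0}]'
python3 - <<'E'
from h import *
c=cap('scene','sc1')
im=cv2.imread('pics/sc1.png')[130:380,100:480];cv2.imwrite('pics/c2.png',cv2.resize(im,None,fx=2,fy=2,interpolation=cv2.INTER_CUBIC))
m=np.array([628.9,206.2]);ax=np.array([np.cos(np.radians(23.8)),np.sin(np.radians(23.8))]);h=np.array([*(m-172*ax),100]);lat=np.array([-ax[1],ax[0],0])
for a in (43,50,57):
    t=np.radians(a);X=np.array([*(ax*np.cos(t)),np.sin(t)]);Z=np.array([*(-ax*np.sin(t)),np.cos(t)])
    print(a,'free top corners in crop',[((proj(c,h+206*X+12*Z+s*146*lat)-[100,130])*2).round() for s in(1,-1)])
p=get_obs()['tool_pos'];b=np.array([(p-h)[:2]@ax,p[2]+2.5-h[2]]);print('ang from tcp',np.degrees(np.arctan2(b[1],b[0])-np.arctan2(47,172)),np.hypot(*b))
E
```

```text
time: 17.55
tool_pos: [570.4, 180.8, 241.1]
tcp_rot: [3.139, 0.0, 1.987]
contact_force: [1.5, 0.6, -3.2]
grip_width: 9.0
finger_force: 30.0
time: 18.18
tool_pos: [540.4, 167.5, 262.2]
tcp_rot: [3.137, 0.001, 1.987]
contact_force: [4.8, 2.7, 4.0]
grip_width: 8.7
finger_force: 30.0
time: 18.55
tool_pos: [540.8, 167.7, 262.0]
tcp_rot: [3.137, 0.001, 1.987]
contact_force: [4.9, 3.6, 6.5]
grip_width: 9.0
finger_force: 30.0
43 free top corners in crop [array([672., 134.]), array([460., 233.])]
50 free top corners in crop [array([663., 114.]), array([451., 212.])]
57 free top corners in crop [array([653.,  95.]), array([440., 191.])]
ang from tcp 49.964475276738966 181.14293581027147
```

View pics/c2.png

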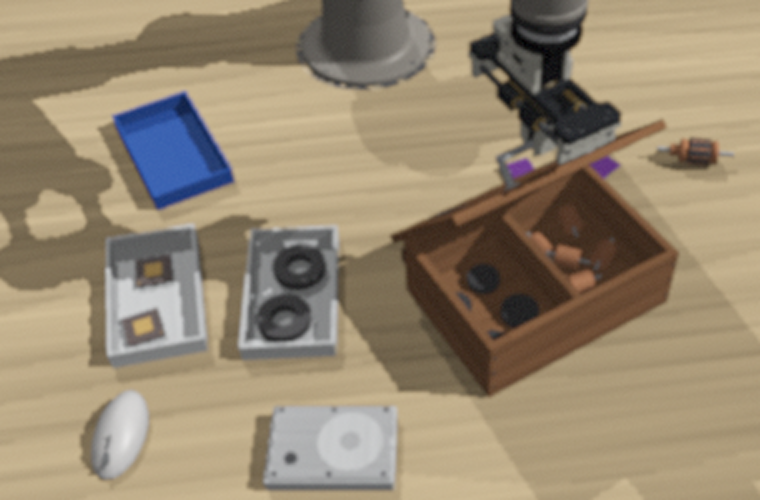

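The lid's free corners show at (663,122) and (455,218), which fits about 48–50° and agrees with 50° from the TCP. Both chips lie in the tray and nothing else has moved, so I'm handing in.

```bash
python3 - <<'E'
from plant import get_obs, close_job
o=get_obs();print(abs(o['dq']).max(),o['finger_force']);print(close_job())
E
```

```text
0.002614429382292445 30.00018686056137
the job is handed in; nothing more can be done
None
```

The processor lies flat in the tray beside the other one, the gripper is holding the lid at about 50°, and I handed the job in at about 18.6 s; no verdict came back.

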